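Shut the breaker cover and run its wing screw home

TASK

With the gripper's fingers, push the breaker box's open grey door down until it lies fully shut, then turn the loose yellow wing screw on it clockwise (seen from above) with repeated fingertip strokes against its wings until it comes up against its stop. Only push: do not grip or pinch the screw or force it hard against its stop, and leave the loose things around the box where they lie. Finish with the door shut and the fingers clear.

Things in the scene. Friction and masses are not known exactly. Their poses are not given: they have to be found in the camera images.
- enclosure: grey breaker box fixed on the shelf on its back, open face up, 200 (own x) x 240 (own y) x 76 mm high; origin at the centre of its underside, own x points away from the robot (turned by up to 0.35 rad), z up. The door's hinge line runs along own y, at own x +82 mm, 79 mm above the shelf. Nothing inside it needs touching.
- door (a joint): grey door's angle, rad: 0 lies flat shut (firm stop), positive is open, free edge lifted up and back; starts at 0.65 to 1.15. A stiff hinge holds it anywhere; about 4 N at the free edge moves it. A plate 6 mm thick, 220 mm wide, free edge 172 mm from the hinge line (far side); shut, its upper face is 82 mm above the shelf.
- push_spot (a point): small red dot on the door's outer (upper) face, a free place to push: 145 mm from the hinge line, at own y +75 mm of the box. Its axes are the door's: when shut the same as the box's, z out of the outer face.
- wing_screw (a joint): turn of the wing screw, rad: 0 is fully home against a firm stop, positive is unscrewed (counter-clockwise from above); starts 4.5 to 7.5. It turns loosely (0.05 N m, about 2 N at a wing) and stays where left; its wings sit on rubber and give 0.1 rad per 5 N. Fingers raised while pressing on a wing can drag the door up: back off first.
- screw_mid (a point): point on the screw's axis, 16 mm above the door's outer face; x runs along the two wings and turns with them (at 0 along the box's own x), z is the axis. Yellow wings 70 mm tip to tip, 6 mm thick, 5 to 27 mm above the door's face; brass hub 18 mm across, 24 mm high. With the door shut it lies at own x -33, own y -30 mm of the box.
- lug (a point): middle of a dark steel padlock lug fixed upright on the door beside the screw, on its +y side (box's own y): a plate 34 mm long along own x, 5 mm thick, 33 mm above the door's face, near face 39 mm from the screw's axis. Fingers do not fit between it and the screw; all other sides of the screw are free.
- torch: red plastic torch lying down, 172 mm long, 50 mm square head; origin under its middle (leave alone)
- fuse_a: white ceramic fuse carrier, 70 x 30 x 37 mm; origin at the centre of its underside (leave alone)
- fuse_b: second white ceramic fuse carrier, same size (leave alone)
- padlock: steel padlock lying flat, about 72 x 42 x 20 mm; origin under its body (leave alone)
- screwdriver: green-handled screwdriver lying on the shelf (leave alone)
- tape: black ring of tape, 68 mm across, 19 mm high; origin at the centre of its underside (leave alone)
- spare_breaker: white spare breaker module with a black toggle, standing, 75 x 18 x 73 mm; origin at the centre of its underside (leave alone)

How it is judged (in metres and radians):
On the way, in this order (a step that is already met when the one before it is completed fails the run):
1. the door is pushed fully shut (value of joint door below 0.04 rad and value of joint wing_screw above 3 rad), for 0.2 s.
2. with the door shut, the wing screw is turned home to its stop (value of joint door below 0.04 rad and value of joint wing_screw below 0.25 rad), for 0.2 s.
At the end, for the whole second after the job is handed in: Door shut (within 0.04 rad), wing screw at its stop (within 0.25 rad) and still, every loose thing within 20 mm of where it began (all of step 2 and velocity of joint wing_screw between -0.1 and 0.1 rad/s and distance of each of torch, fuse_a, fuse_b, padlock, screwdriver, tape, spare_breaker from where it was at the start of the episode below 0.02 m); the robot touches nothing.
It fails at once if a loose thing beside the box was knocked, lifted or carried (moved over 20 mm) (distance of any of torch, fuse_a, fuse_b, padlock, screwdriver, tape, spare_breaker from where it was at the start of the episode above 0.02 m).
It fails at once if the wing screw was pinched or forced (over 35 N from the fingers) (contact force between wing_screw and the fingers above 35 N).
It also fails if it takes over 72 s, if anything falls off the work surface, if the arm or the gripper's body presses on something with over 40 N, if the wrist force passes 120 N, or if a joint passes its speed limit or range.

ROBOT

A 6-joint arm with a two-finger parallel gripper is mounted at the origin on the work surface. World frame = base frame: x ahead of the robot, y to its left, z up, the work surface at z = 0. Lengths are in m, angles in degrees, forces in N, time in s.
With the tool pointing down it reaches from about 0.325 to 0.85 m from the base axis. Payload 15.5 kg.
Tool frame: the origin (TCP) lies midway between the tips of the shut fingers; the grasp point (between the pads) lies 19 mm behind it; z points along the fingers, y is the line along which they close (so a half turn about z gives the same grasp; the last joint's range is limited). The gripper opens to 91 mm and grips with 3 to 60 N. Pads are 32 mm wide; open, the fingers measure 118 mm over their backs; the gripper's body (76 mm by 178 mm) begins 60 mm behind the grasp point.
Start: joints at [-74.857, 28.281, 77.091, -0, 74.628, -5.472], TCP at [0.22, -0.585, 0.214] pointing down, gripper open.
Joint ranges: [-166.48, 166.48], [-47.26, 123.95], [12.59, 153.08], [-70.14, 250.14], [6.76, 159.57], [-176.63, 176.63]. Speed limits (degrees/s): [108.29, 108.29, 147.25, 172.46, 172.46, 172.46].

INTERFACE

Orientations are given as a 3x3 rotation matrix whose columns are the frame's x, y, z axes.
In Python, from bench import ctrl gives the robot as it stands. The module is installed in compiled form; this text tells all that it offers. Calls block until the motion is done:
- ctrl.goto(position, orientation): joint-space move of the TCP to a pose.
- ctrl.move_l(position, vel=0.15, ori=None, contact_N=None): straight line of the TCP; ori=None keeps the orientation; vel is the mean speed in m/s. With contact_N (N) it stops when the force on the tool has changed by that much, and returns True; else False.
- ctrl.movej(angles): joint-space move.
- ctrl.command_gripper(opening): opening from 0.0 (shut) to 1.0 (fully open); the grip force is fixed at half the most; returns when the fingers have stopped.
- ctrl.sleep(seconds).
- ctrl.ik(position, orientation): joint angles nearest the present ones, or None.
- ctrl.read_camera(name): name is "scene" or "top" or "wrist"; returns the picture (420x560x3 uint8, blue, green, red); there is no depth.
- ctrl.camera_params(name): a dict with "fx", "fy", "cx", "cy" (pixels), "D" ([k1, k2, p1, p2, k3] as OpenCV has them; the pictures are not rectified), "pose" (4x4, takes a point from camera to world coordinates); the wrist camera has in their place "T_tool_cam" (4x4, takes a point from camera to tool coordinates, whose origin is the TCP and whose axes are the flange's). Camera axes: x right, y up, looking along -z (the intrinsics and any distortion apply to the point x, -y, -z); pixel columns grow to the right and rows downward; lengths in m; the calibration is good to about 2 mm. A picture is of the moment at which its call begins: read the wrist's pose just before it. camera_params takes no time and is no camera call.
A pose or a line that the arm cannot do raises ctrl.MotionError and nothing moves.
- ctrl.sign_off(): hands the job in; it is judged then, once.
Readings, each from a call of its own:
- ctrl.current_t(): time.
- ctrl.current_q(): joint angles.
- ctrl.current_dq(): joint speeds.
- ctrl.current_effort(): joint torques, N m.
- ctrl.current_tool_pos(): TCP position.
- ctrl.current_eef_rot(): TCP orientation.
- ctrl.current_contact_force(): force on the tool from outside, world axes, zero at the start.
- ctrl.current_wrist_torque(): the same for the moment, N m.
- ctrl.current_grip_width(): opening from 0.0 (shut) to 1.0 (fully open).
- ctrl.current_grasp_force(): force on a finger pad.
Only numpy, scipy, OpenCV 4.12 (cv2) and the standard library are available. Lean on these libraries where they do the work, as an engineer would, in place of code of your own. Each camera call takes 0.05 s, during which the arm holds its last target. There are 200 camera calls.

## Working session

There is one attempt and no reset: what is moved stays moved. The work goes in short steps, each a Python script; the robot and the scene stay as the last script left them, time stands still between calls to the robot, and variables do not carry over. Pictures are saved under pics/ and viewed, at most 10 in all, crops included, and the job is handed in when it is done.

```bash
ls; mkdir -p pics; python3 - <<'E'
from bench import ctrl
import cv2,numpy as np
a=ctrl.read_camera("scene");b=ctrl.read_camera("top")
cv2.imwrite("pics/scene.png",a);cv2.imwrite("pics/top.png",b)
np.set_printoptions(precision=4,suppress=True)
for n in("scene","top","wrist"):print(n,ctrl.camera_params(n))
print(ctrl.current_t(),ctrl.current_tool_pos(),ctrl.current_eef_rot())
E
```

```text
pics
scene {'fx': 381.1144363066887, 'fy': 381.1144363066887, 'cx': 273.6118892746178, 'cy': 206.66866678214515, 'D': array([-0.0886,  0.    ,  0.    ,  0.    ,  0.    ]), 'pose': array([[-0.8522, -0.4151,  0.3185,  0.8621],
       [ 0.5231, -0.6665,  0.5312,  0.5028],
       [-0.0082,  0.6193,  0.7851,  0.7772],
       [ 0.    ,  0.    ,  0.    ,  1.    ]])}
top {'fx': 390.3451666718294, 'fy': 390.3451666718294, 'cx': 285.7905038591057, 'cy': 199.07690439524671, 'D': array([-0.0338,  0.    ,  0.    ,  0.    ,  0.    ]), 'pose': array([[-0.0281,  0.9849, -0.1709,  0.4183],
       [-0.9996, -0.0264,  0.0123,  0.0461],
       [ 0.0076,  0.1711,  0.9852,  0.9833],
       [ 0.    ,  0.    ,  0.    ,  1.    ]])}
wrist {'fx': 317.80686335148005, 'fy': 317.80686335148005, 'cx': 282.049911573759, 'cy': 207.6390725465966, 'D': array([-0.0492,  0.    ,  0.    ,  0.    ,  0.    ]), 'T_tool_cam': array([[ 0.0012,  0.9643,  0.2649,  0.0755],
       [ 1.    , -0.001 , -0.0008,  0.0002],
       [-0.0005,  0.2649, -0.9643, -0.171 ],
       [ 0.    ,  0.    ,  0.    ,  1.    ]])}
0.1 [ 0.22   -0.5847  0.2134] [[ 0.936   0.3521 -0.0003]
 [ 0.3521 -0.936   0.001 ]
 [ 0.0001 -0.0011 -1.    ]]
```

View pics/scene.png

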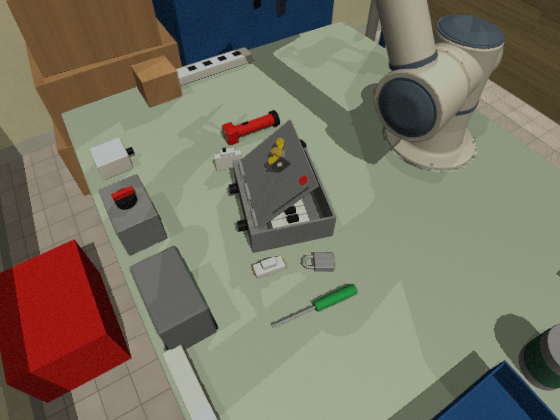

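View pics/top.png

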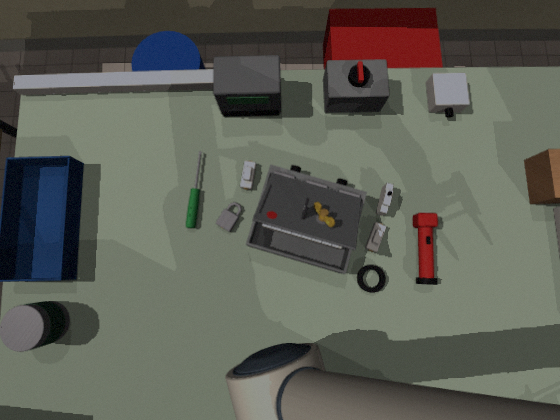

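Scene: the box is centred near (310,220) in the top view and (285,190) in the scene view. The red dot is at (272,215) top and (304,181) scene, and the yellow screw at (324,214) top and (276,150) scene. Next I'll segment these and triangulate.

```bash
cat > h.py <<'E'
import cv2,numpy as np
from bench import ctrl
np.set_printoptions(precision=4,suppress=True)
def K(p): return np.array([[p["fx"],0,p["cx"]],[0,p["fy"],p["cy"]],[0,0,1]])
def ray(name,uv,pose=None):
    p=ctrl.camera_params(name); T=p["pose"] if pose is None else pose
    n=cv2.undistortPoints(np.array(uv,float).reshape(-1,1,2),K(p),p["D"]).reshape(-1,2)
    d=np.c_[n[:,0],-n[:,1],-np.ones(len(n))]@T[:3,:3].T
    return T[:3,3],d/np.linalg.norm(d,axis=1)[:,None]
def plane(name,uv,z,pose=None):
    o,d=ray(name,uv,pose); return o+d*((z-o[2])/d[:,2])[:,None]
def tri(o1,d1,o2,d2):
    A=np.c_[d1,-d2]; t=np.linalg.lstsq(A,o2-o1,rcond=None)[0]
    a,b=o1+d1*t[0],o2+d2*t[1]; return (a+b)/2,np.linalg.norm(a-b)
def wristpose():
    T=np.eye(4);T[:3,:3]=ctrl.current_eef_rot();T[:3,3]=ctrl.current_tool_pos()
    return T@ctrl.camera_params("wrist")["T_tool_cam"]
def blobs(im,kind,box=None):
    hsv=cv2.cvtColor(im,cv2.COLOR_BGR2HSV)
    lo,hi={"red":((0,150,70),(6,255,255)),"yel":((18,130,60),(35,255,255))}[kind]
    m=cv2.inRange(hsv,lo,hi)
    if kind=="red": m|=cv2.inRange(hsv,(174,150,70),(180,255,255))
    n,l,s,c=cv2.connectedComponentsWithStats(m)
    return [(s[i,4],c[i],s[i,:4]) for i in range(1,n) if s[i,4]>5],m
E
python3 - <<'E'
from h import *
im={n:cv2.imread(f"pics/{n}.png") for n in("scene","top")}
for n in im:
    for k in("red","yel"):
        print(n,k,[(int(a),c.round(1),b) for a,c,b in blobs(im[n],k)[0] if 180<c[0]<400 and 100<c[1]<300])
t=im["top"][150:290,230:390]; s=im["scene"][110:260,215:345]
cv2.imwrite("pics/crop.png",np.hstack([cv2.resize(t,(480,420),interpolation=cv2.INTER_CUBIC),cv2.resize(s,(364,420),interpolation=cv2.INTER_CUBIC)])[:, :800])
E
```

```text
scene red [(669, array([246.6, 127.5]), array([222, 113,  53,  32], dtype=int32)), (58, array([302.5, 180. ]), array([299, 176,   8,   9], dtype=int32))]
scene yel [(214, array([276.3, 150.8]), array([268, 138,  16,  27], dtype=int32))]
top red [(57, array([271.5, 214.6]), array([267, 211,  10,   8], dtype=int32))]
top yel [(222, array([323.8, 214.7]), array([314, 202,  21,  25], dtype=int32))]
```

View pics/crop.png

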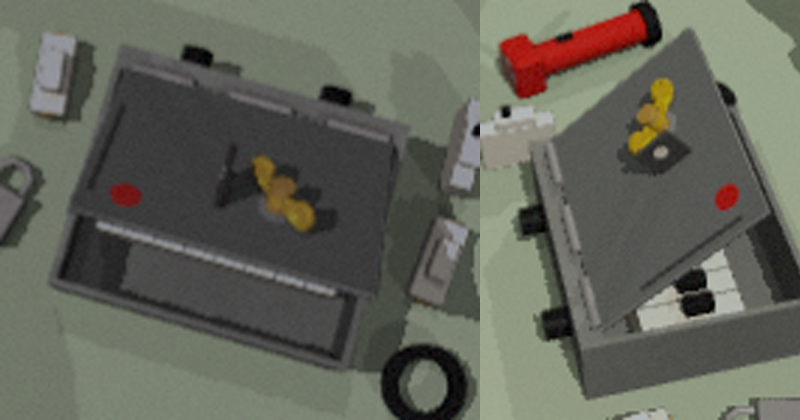

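The crop shows the box rim corners in the top view at about (247,245), (346,272), (366,192) and (271,165). The lug is to the left of the screw, as stated. I'll solve the box pose and door angle from these.

```bash
cat > m.py <<'E'
from h import *
c=plane("top",[(247.3,245),(345.7,272.3),(366,192),(270.7,164.7)],0.076)
print(c,[np.linalg.norm(c[i]-c[(i+1)%4]) for i in range(4)],c.mean(0))
v=c[0]-c[1]; w=c[3]-c[2]; e=c[2]-c[1]; f=c[3]-c[0]
print("yaw", [np.degrees(np.arctan2(-a[0],a[1])) for a in(v,w)],[np.degrees(np.arctan2(a[1],a[0])) for a in(e,f)])
def two(s,t):
    o1,d1=ray("scene",s);o2,d2=ray("top",t);return tri(o1,d1[0],o2,d2[0])
P,r=two((302.5,180),(271.5,214.6));Y,ry=two((276.3,150.8),(323.8,214.7))
print("dot",P,r,"yel",Y,ry)
th=np.arcsin((P[2]-.079)/np.hypot(.145,.003))-np.arctan2(.003,.145)
def door(s,y,n,th): # box coords of door point
    return np.array([.082-s*np.cos(th)+(.003+n)*np.sin(th),y,.079+s*np.sin(th)+(.003+n)*np.cos(th)])
d=door(.145,.075,0,th);q=door(.115,-.03,.016,th)
a=P-Y;b=d-q; yaw=np.arctan2(a[1],a[0])-np.arctan2(b[1],b[0])
print("theta",th,"pred yel z",q[2],"yaw from pts",np.degrees(yaw),"sep",np.linalg.norm(a),np.linalg.norm(b))
for yw in (yaw,np.radians(-15)):
    R=np.array([[np.cos(yw),-np.sin(yw),0],[np.sin(yw),np.cos(yw),0],[0,0,1]])
    print("origin",P-R@d,Y-R@q)
E
python3 m.py
```

```text
[[ 0.4703  0.1267  0.076 ]
 [ 0.4017 -0.0978  0.076 ]
 [ 0.5876 -0.1561  0.076 ]
 [ 0.6602  0.0685  0.076 ]] [np.float64(0.23471519787874226), np.float64(0.1948332800410526), np.float64(0.23606299947901319), np.float64(0.19859642194477167)] [ 0.5299 -0.0147  0.076 ]
yaw [np.float64(-16.99280240951406), np.float64(-17.907557789182214)] [np.float64(-17.428265133777728), np.float64(-17.039843683571867)]
dot [0.527  0.0663 0.1744] 0.001296508337952111 yel [ 0.5245 -0.0436  0.17  ] 0.0015465307009837456
theta 0.697309491154663 pred yel z 0.1674129986017967 yaw from pts -18.884717070114636 sep 0.10996586930019925 0.11036756769993619
origin [ 0.5285 -0.0135  0.    ] [ 0.5285 -0.0132  0.0026]
origin [ 0.5339 -0.0132  0.    ] [ 0.5264 -0.013   0.0026]
```

The measurements agree: box at about (0.530, -0.013), yaw about -17.5° and door about 0.70 rad. Dot-to-screw separation is 110.0 mm measured against 110.4 mm expected. Closing the door now.

```bash
cat >> h.py <<'E'
O=np.array([.5297,-.0135,0]);YAW=np.radians(-17.6)
Rb=np.array([[np.cos(YAW),-np.sin(YAW),0],[np.sin(YAW),np.cos(YAW),0],[0,0,1]])
def W(p): return O+Rb@np.asarray(p,float)
def ori(psi): # tool x at box angle psi (rad), pointing down
    a=psi+YAW; return np.array([[np.cos(a),np.sin(a),0],[np.sin(a),-np.cos(a),0],[0,0,-1]])
def st(): print("t%.1f"%ctrl.current_t(),ctrl.current_tool_pos(),"F",ctrl.current_contact_force().round(1))
E
python3 - <<'E'
from h import *
def tcp(th,n=0,s=.150): return W([.082-s*np.cos(th)+(.003+n)*np.sin(th)+.016,.075,.079+s*np.sin(th)+(.003+n)*np.cos(th)])
p=ctrl.current_tool_pos()
ctrl.move_l([p[0],p[1],.30],vel=.2)
ctrl.command_gripper(0.0)
ctrl.goto(tcp(.72)+[0,0,.09],ori(0)); st()
ctrl.move_l(tcp(.80),vel=.1); st()
for th in np.arange(.7,.05,-.1):
    ctrl.move_l(tcp(th),vel=.06); st()
ctrl.move_l(tcp(0)-[0,0,.004],vel=.03,contact_N=15); st()
ctrl.sleep(.3); st()
p=ctrl.current_tool_pos(); ctrl.move_l([p[0],p[1],.16],vel=.1)
s=W([-.033,-.030,.25]); s[:2]-=Rb[:2,0]*.02
ctrl.goto(s,ori(0)); st(); print(ctrl.current_q())
T=wristpose(); np.save("T1.npy",T)
for n in("wrist","top","scene"): cv2.imwrite(f"pics/{n}2.png",ctrl.read_camera(n))
E
```

```text
t4.6 [0.5404 0.0613 0.2702] F [-0.1  0.4 -0.7]
t5.6 [0.5485 0.0593 0.1892] F [-0.6  0.5 -0.5]
t6.0 [0.5379 0.0626 0.1778] F [0.5 0.4 0.4]
t6.4 [0.5289 0.0654 0.1658] F [-0.7 -0.  -0.2]
t6.8 [0.5212 0.0678 0.1532] F [-0.4  0.3 -0.9]
t7.2 [0.5147 0.0698 0.1398] F [ 0.7  0.1 -0.7]
t7.6 [0.5097 0.0715 0.1259] F [-0.2  0.  -0.5]
t8.0 [0.5058 0.0726 0.1114] F [1.  0.4 0.3]
t8.4 [0.5034 0.0734 0.0965] F [ 0.4 -0.4  0.4]
t8.9 [0.5032 0.0737 0.0821] F [-3.5 -0.4 16.5]
t9.2 [0.5032 0.0737 0.0821] F [-2.8 -1.3 19.3]
t10.7 [ 0.4699 -0.0263  0.2497] F [0.1 0.2 0.2]
[-10.4805  13.5914  95.0092   0.0119  71.4127  97.1812]
```

View pics/wrist2.png

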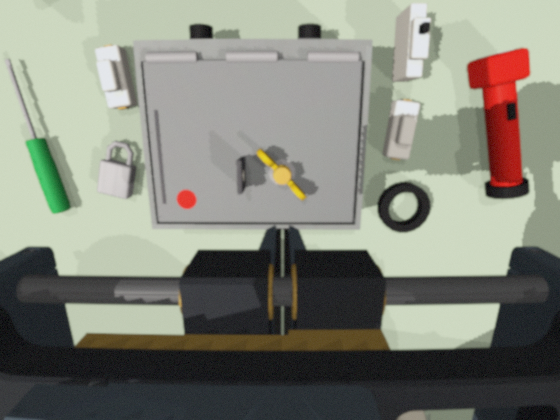

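The door is shut. The wrist view shows the hub at about (281,174), wings from (260,152) to (303,197), the dot at (187,199) and the lug at (241,175). Now refining the pose and wing angle.

```bash
cat >> h.py <<'E'
def wing(im,T):
    """screw centre (world) and wing angle in box frame mod 180 from wrist picture"""
    b,m=blobs(im,"yel"); n,l,s,c=cv2.connectedComponentsWithStats(m); i=1+np.argmax(s[1:,4])
    v,u=np.nonzero(l==i); P=plane("wrist",np.c_[u,v],.082+.016+.006,T)[:,:2]
    mu=P.mean(0); w,V=np.linalg.eigh(np.cov((P-mu).T)); a=np.arctan2(V[1,1],V[0,1])-YAW
    pr=(P-mu)@V[:,1]
    return mu,np.degrees(a)%180,pr.max()-pr.min(),len(u)
E
python3 - <<'E'
from h import *
im=cv2.imread("pics/wrist2.png");T=np.load("T1.npy")
print("wing",wing(im,T)); print("exp screw",W([-.033,-.03,.098]))
for a,c,b in blobs(im,"red")[0]:
    if 150<c[0]<220: print("dot",c,plane("wrist",[c],.082,T),"exp",W([-.063,.075,.082]))
# rim of box
cn=plane("wrist",[(150,228),(360,227),(371,41),(136,41)],.076,T)
print(cn,cn.mean(0),[np.linalg.norm(cn[i]-cn[(i+1)%4]) for i in range(4)])
t=cv2.imread("pics/top2.png")
for k,z in(("red",.082),("yel",.104)): print(k,[(a,c,plane("top",[c],z)) for a,c,b in blobs(t,k)[0] if 250<c[0]<370 and 150<c[1]<280])
E
```

```text
wing (array([0.3152, 0.0672]), np.float64(91.04793990629022), np.float64(0.375431736783743), 4874)
exp screw [ 0.4892 -0.0321  0.098 ]
dot [186.2056 198.875 ] [[0.4947 0.0769 0.082 ]] exp [0.4923 0.077  0.082 ]
[[ 0.4746  0.1326  0.076 ]
 [ 0.4027 -0.0986  0.076 ]
 [ 0.5894 -0.1571  0.076 ]
 [ 0.6617  0.0672  0.076 ]] [ 0.5321 -0.014   0.076 ] [np.float64(0.24206244140461805), np.float64(0.19564660720241372), np.float64(0.23568595937116643), np.float64(0.1982518072571882)]
red [(np.int32(31), array([266.3226, 233.6452]), array([[0.4949, 0.082 , 0.082 ]]))]
yel []
```

```bash
sed -i 's/b,m=blobs(im,"yel");/b,m=blobs(im,"yel"); m[228:]=0;/' h.py
python3 - <<'E'
from h import *
im=cv2.imread("pics/wrist2.png");T=np.load("T1.npy")
print("wing",wing(im,T)); print("exp screw",W([-.033,-.03,.098]))
E
```

```text
wing (array([ 0.4933, -0.0322]), np.float64(44.05576370165346), np.float64(0.0671410714617816), 571)
exp screw [ 0.4892 -0.0321  0.098 ]
```

The wing sits at 44° or 224° in the box frame. With the stated 4.5–7.5 rad range that means the screw is at 404° (7.05 rad). Plan is three one-finger strokes around the free side: 224→125, 305→125, then 305→180.

```bash
cat >> h.py <<'E'
O=np.array([.5320,-.0135,0])
def fpos(phi,gap,z,r=.028):
    a=np.radians(phi); u=np.array([np.cos(a),np.sin(a)]); n=np.array([-u[1],u[0]])
    p=r*u+(.0165+gap)*n
    return W([-.033+p[0],-.030+p[1],z])
def o(phi): return ori(np.radians(phi-180))
def stroke(a,b,cN=10,z=.093):
    ctrl.goto(fpos(a,.008,.15),o(a))
    ctrl.move_l(fpos(a,.008,z),vel=.1,contact_N=8); st()
    n=int(np.ceil((a-b)/15)); ph=np.linspace(a,b,n+1); fs=[]
    for p in ph:
        hit=ctrl.move_l(fpos(p,0,z),vel=.03,ori=o(p),contact_N=cN)
        fs.append(round(float(np.linalg.norm(ctrl.current_contact_force())),1))
        if hit: break
    print("stroke end phi",p,"hit",hit,fs); st()
    ctrl.move_l(ctrl.current_tool_pos()+(fpos(p,.010,z)-fpos(p,0,z)),vel=.05)
    ctrl.move_l(ctrl.current_tool_pos()+[0,0,.05],vel=.12)
def look(name):
    s=W([-.053,-.030,.25]); ctrl.goto(s,ori(0))
    T=wristpose(); im=ctrl.read_camera("wrist"); cv2.imwrite(f"pics/{name}.png",im); np.save(name+".npy",T)
    print("wing",wing(im,T)); st()
E
python3 - <<'E'
from h import *
stroke(224,125); look("w3")
E
```

```text
t12.5 [ 0.4776 -0.0665  0.0935] F [ 0.2 -0.6  0.3]
stroke end phi 125.0 hit False [1.1, 1.5, 1.5, 1.6, 2.1, 2.4, 1.3, 1.0]
t15.8 [ 0.4673 -0.0105  0.093 ] F [-0.6 -0.5 -0.7]
wing (array([ 0.4925, -0.0335]), np.float64(131.28232772215898), np.float64(0.06740900005199382), 590)
t17.7 [ 0.4719 -0.0259  0.249 ] F [0.1 0.4 0.9]
```

View pics/w3.png

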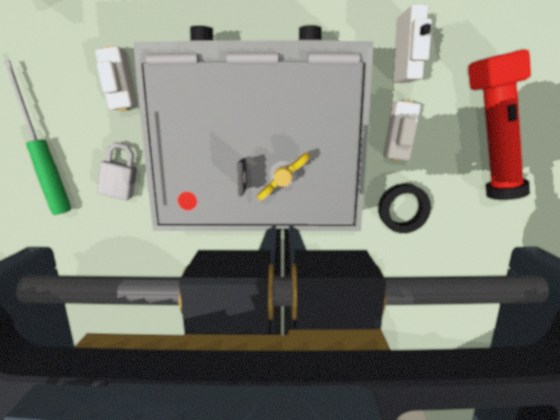

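The wing turned as planned and now sits at 131°, a 6° lag because the fingertip is thinner than I assumed. The door is still shut. Next is the full second stroke.

```bash
python3 - <<'E'
from h import *
stroke(311,125); look("w4")
E
```

```text
t20.5 [ 0.5253 -0.0481  0.0934] F [ 0.4  0.3 -0.2]
stroke end phi 125.0 hit False [1.3, 1.5, 1.9, 1.6, 1.3, 1.7, 1.3, 1.4, 1.1, 1.6, 0.8, 1.1, 2.1, 0.9]
t26.4 [ 0.4673 -0.0105  0.093 ] F [-0.9 -0.   0.3]
wing (array([ 0.4925, -0.0336]), np.float64(131.32639260384474), np.float64(0.06669274518953888), 589)
t28.3 [ 0.4719 -0.026   0.249 ] F [-1.  -0.6 -0.5]
```

```bash
python3 - <<'E'
from h import *
stroke(311,166,cN=7); look("w5")
E
```

```text
t31.1 [ 0.5253 -0.0481  0.0934] F [ 0.2 -0.3 -0.3]
stroke end phi 166.0 hit False [0.6, 1.5, 1.6, 1.6, 1.5, 1.3, 0.8, 1.3, 2.3, 1.4, 6.5]
t35.7 [ 0.4591 -0.0319  0.093 ] F [-1.3 -6.4  0.4]
wing (array([ 0.4932, -0.0332]), np.float64(179.64526400298774), np.float64(0.06614945598796534), 520)
t37.2 [ 0.4718 -0.0259  0.2489] F [ 0.3 -0.4 -0.5]
```

View pics/w5.png

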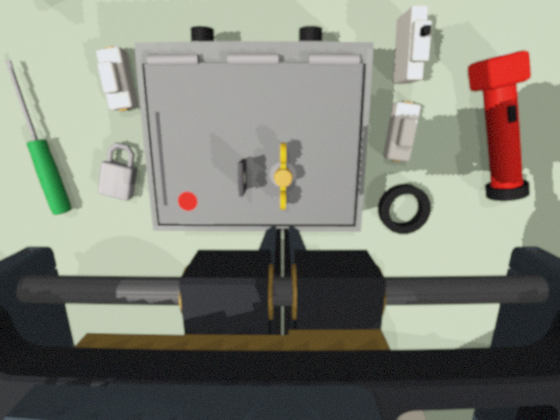

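The wings now lie along the box's own x (179.6°), and the force rose to 6.5 N where the stop should be. The door is flat, the loose things haven't moved and the fingers are clear, so I'm handing in.

```bash
python3 -c "
from bench import ctrl
print(ctrl.sign_off())"
```

```text
the job is handed in; nothing more can be done
None
```

I handed the job in at about 37 s: the door is shut, the wing screw is home against its stop after three one-finger strokes, and the fingers are clear with the loose things where they lay (the sign-off returned no verdict).

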